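# Slide a steel bar home in a welding fixture

## Task

Get the loose square steel bar ready for tacking: pick it up from the bench and slide one end into the open mouth of the socket on the bolted-down fixture until you feel it come up against the stop hidden inside, then let go and leave it resting there. Press only gently: the stop is held by a lightly tightened thumbscrew, sets the depth for the next parts and must not be shoved back. Leave the other things on the bench where they are.

Things in the scene. Friction and masses are not known exactly. Their poses are not given: they have to be found in the camera images.
- bar_center (a point): Centre of the loose plain steel bar: square section 22 x 22 mm, 200 mm long, 280 to 460 g, lying flat on the bench at the start. Its x axis runs along the bar's length, z is up. Both ends are alike; either may go in.
- receiver_mouth (a point): Centre of the open mouth of the fixture's square steel socket, 42 mm above the bench; the mouth faces the robot's side. x points into the socket along its level axis, z up. Straight slot 25 x 25 mm inside (1.5 mm play on each side of the bar), 125 mm long, closed at the far end. Flared lips at the mouth guide the bar in: they open to about 44 mm and reach 9 mm out in front. The bar stays where it is left.
- receiver: The fixture that carries the socket, bolted down; origin on the bench straight below the mouth, x as for the mouth. Base plate 145 x 100 x 8 mm from below the mouth inwards, none in front. Top of the tube 59 mm, of the lips 67 mm above the bench. Unseen in the slot is a flat stop (stop_face), 45 to 80 mm in from the mouth, different each time. It slides back under about 14 N; a push of 4 to 6 N suffices to feel it.
- bin: Open blue plastic bin, 110 x 150 x 75 mm, bystander; origin at the centre of its underside.
- c_clamp: Dark steel C-clamp lying on the bench, about 100 x 230 mm, 24 mm high, bystander; origin at the middle of its back.
- bearing: Steel bearing ring, 72 mm across, 18 mm high, bystander; origin at the centre of its underside.
Not all that is in view belongs to the job. Several things look just like the receiver: the one meant starts farthest from the robot's base.

How it is judged:
By the outcome, as a careful person would: the job done as asked, in the order asked, and still so for the second after the job is handed in, with the robot touching nothing.
It also fails if it takes over 64 s, if anything falls off the work surface, if the arm or the gripper's body presses on something with over 40 N, if the wrist force passes 120 N, or if a joint passes its speed limit or range.

## Robot

A 6-joint arm with a two-finger parallel gripper is mounted at the origin on the work surface. World frame = base frame: x ahead of the robot, y to its left, z up, the work surface at z = 0. Lengths are in m, angles in rad, forces in N, time in s.
With the tool pointing down it reaches from about 0.35 to 0.975 m from the base axis. Payload 4.9 kg.
Tool frame: the origin (TCP) lies midway between the tips of the shut fingers; the grasp point (between the pads) lies 19 mm behind it; z points along the fingers, y is the direction in which the jaws open and shut (so a half turn about z gives the same grasp; the last joint's range is limited). The gripper opens to 85 mm and grips with 20 to 120 N. Pads are 22 mm wide; open, the fingers measure 114 mm over their backs; the gripper's body (76 mm by 85 mm) begins 54 mm behind the grasp point. The pads swing forward as they close: fully open they stand 13 mm farther back than shut.
Start: joints at [1.136, 0.053, 1.613, -0, 1.476, -0.119], TCP at [0.194, 0.594, 0.231] pointing down, gripper open.
Joint ranges: [-3.01, 3.01], [-1.01, 2.22], [0.06, 2.58], [-1.02, 4.17], [0.09, 2.62], [-3.14, 3.14]. Speed limits (rad/s): [2.57, 2.57, 3.14, 3.14, 3.14, 3.14].

## Interface

Orientations are given as a rotation vector (axis times angle).
In Python, from station import ctrl gives the robot as it stands.
- The arm moves only by the shell command python3 -m jog 'ROWS' [FORCE]. ROWS is JSON, one flat list of numbers, 7 for each row, row after row: the opening, from 0 (shut) to 1 (fully open), then the shift along the tool's x, y, z in m, then the turn, a rotation vector about the tool's x, y, z in degrees. A call has 1 to 10 rows; each row shifts and turns the commanded pose from where the row before left it, along the tool's axes as they then stand; what a row does not reach is not made up. A row lasts 1/8 s, in which the tool goes at most 62.5 mm and 10.7 degrees, less where a joint would pass 70% of its speed; a pose out of reach is approached as far as the arm can. A call with a gripper value outside its range is refused whole. The fingers move at their own pace and stop on an object; FORCE is the grip in N (left out, the last holds). Time passes only in rows, so rows that do not move let the fingers close. It gives the time, the measured TCP pose, the force and the opening at its end, in the units of the state.
- ctrl.get_obs(): the state, without advancing time (a new reading comes with each control period).
- ctrl.get_image(name): name is "scene" or "side" or "wrist"; returns a dict with "image" (384x512x3 uint8, blue, green, red), "camera_matrix" (3x3 intrinsics, pixels), "dist_coeffs" ([k1, k2, p1, p2, k3] as OpenCV has them; the pictures are not rectified), "rvec" (rotation vector, rad) and "tvec" (3), from world to camera coordinates, as OpenCV has them; the wrist camera has in their place "mount" (4x4, takes a point from camera to tool coordinates, whose origin is the TCP and whose axes are the flange's). Camera axes: x right, y down, z forward; pixel columns grow to the right and rows downward; lengths in m; the calibration is good to about 2 mm. A picture is of the moment at which its call begins: read the wrist's pose just before it. There is no depth.
- ctrl.finish_job(): hands the job in, once; it reports no verdict.
Trained networks look in a picture, given as the dict that the camera call returned (one of the last four; its "shot" number tells which), for a name from the list of things; names that differ only in an ending like _2 or _b are one class to them, and where a whole thing is asked for, a point or a joint stands for the part that bears it (a point fixed in the world has none). Each returns a list of dicts, best first, with "p" (0 to 1); they miss things now and then, are a little off and sometimes report something else, mostly with a low value. They report only what shows in the picture. A call takes as long as a camera call. They do not tell look-alikes from the thing itself.
- ctrl.boxes_of(target, picture): "box" ([centre column, centre row, width, height] in pixels, round what is visible of it).
The state is a dict: "t": time; "q": joint angles; "dq": joint speeds; "effort": joint torques, N m; "tool_pos": TCP position; "tool_rot": TCP orientation; "contact_force": force on the tool from outside, world axes, zero at the start; "wrist_torque": the same for the moment, N m; "opening": finger opening in m.
Only numpy, scipy, OpenCV 4.12 (cv2) and the standard library are available. Lean on these libraries where they do the work, as an engineer would, in place of code of your own. Each camera call takes 0.05 s, during which the arm holds its last target. There are 200 camera calls.

## Working session

There is one attempt and no reset: what is moved stays moved. The work goes in short steps, Python scripts to look and compute and a shell command to move; the robot and the scene stay as the last step left them, time stands still between calls to the robot, and variables do not carry over. Pictures are saved under pics/ and viewed, about 8 in all and at most 12, crops included, and the job is handed in when it is done.

```bash
mkdir -p pics; ls; cat > h.py <<'E'
import numpy as np, cv2
from station import ctrl
R=lambda v: cv2.Rodrigues(np.array(v,float))[0]
def cam(name):
    o=ctrl.get_obs(); d=ctrl.get_image(name)
    if name=="wrist":
        M=np.array(d["mount"]); Rt=R(o["tool_rot"])
        Rw=Rt@M[:3,:3]; c=Rt@M[:3,3]+np.array(o["tool_pos"])
    else:
        Rw=R(d["rvec"]).T; c=-Rw@np.array(d["tvec"]).ravel()
    return d,Rw,c
def ground(d,Rw,c,uv,z):
    p=cv2.undistortPoints(np.array(uv,float).reshape(-1,1,2),np.array(d["camera_matrix"]),np.array(d["dist_coeffs"])).reshape(-1,2)
    r=np.c_[p,np.ones(len(p))]@Rw.T
    return c+r*((np.array(z)-c[2])/r[:,2])[:,None]
def proj(d,Rw,c,P):
    rv=cv2.Rodrigues(Rw.T)[0]; tv=-Rw.T@c
    return cv2.projectPoints(np.array(P,float).reshape(-1,1,3),rv,tv,np.array(d["camera_matrix"]),np.array(d["dist_coeffs"]))[0].reshape(-1,2)
E
python3 - <<'E'
from h import *
o=ctrl.get_obs(); print({k:np.round(v,3).tolist() for k,v in o.items()})
ims=[]
for n,z in (("scene",.03),("side",.03),("wrist",.03)):
    d,Rw,c=cam(n); im=d["image"].copy(); print(n,np.round(c,3),np.round(Rw[:,2],2))
    for t in ("bar_center","receiver","receiver_mouth","bin","c_clamp","bearing"):
        for b in ctrl.boxes_of(t,d)[:6]:
            if b["p"]<.2: continue
            x,y,w,h=b["box"]; print(t,round(b["p"],2),np.round(b["box"]),np.round(ground(d,Rw,c,[(x,y)],[z])[0],3))
            cv2.rectangle(im,(int(x-w/2),int(y-h/2)),(int(x+w/2),int(y+h/2)),(0,0,255),1)
            cv2.putText(im,t[:6],(int(x-w/2),int(y-h/2)-2),0,.35,(0,0,255),1)
    cv2.imwrite(f"pics/{n}0.png",im)
    cv2.imwrite(f"pics/{n}0raw.png",d["image"])
E
```

```text
pics
{'t': 0.0, 'q': [1.136, 0.053, 1.614, 0.0, 1.476, -0.119], 'dq': [0.001, -0.0, -0.0, -0.0, 0.003, -0.001], 'effort': [-0.002, -39.365, -37.019, -0.0, 0.007, -0.0], 'tool_pos': [0.194, 0.594, 0.23], 'tool_rot': [-0.494, -3.102, 0.003], 'contact_force': [0.103, 0.342, -0.755], 'wrist_torque': [0.039, -0.01, -0.061], 'opening': 0.085}
scene [ 1.283 -0.221  0.804] [-0.72  0.2  -0.67]
bar_center 0.62 [220. 244.  30.  58.] [ 0.626 -0.128  0.03 ]
receiver 0.96 [336. 232.  50.  61.] [0.669 0.197 0.03 ]
receiver 0.88 [174. 173.  37.  45.] [ 0.279 -0.211  0.03 ]
receiver 0.84 [320. 150.  40.  42.] [0.282 0.318 0.03 ]
receiver 0.72 [249. 174.  31.  40.] [0.352 0.03  0.03 ]
receiver_mouth 0.97 [334. 233.  54.  58.] [0.671 0.192 0.03 ]
receiver_mouth 0.91 [315. 152.  42.  41.] [0.292 0.293 0.03 ]
receiver_mouth 0.65 [250. 176.  32.  48.] [0.36  0.029 0.03 ]
receiver_mouth 0.63 [179. 174.  40.  47.] [ 0.29  -0.196  0.03 ]
bin 0.57 [381. 174.  59.  42.] [0.465 0.459 0.03 ]
c_clamp 0.68 [ 96. 243.  76.  52.] [ 0.535 -0.454  0.03 ]
bearing 0.61 [276. 292.  28.  25.] [ 0.809 -0.025  0.03 ]
bearin
[... 316 characters left out ...]
2 0.009 0.03 ]
receiver 0.6 [136. 190.  56.  41.] [0.266 0.285 0.03 ]
receiver_mouth 0.7 [206. 231.  68.  46.] [0.348 0.006 0.03 ]
receiver_mouth 0.63 [224. 297.  74.  55.] [ 0.278 -0.216  0.03 ]
receiver_mouth 0.61 [269. 166.  55.  36.] [0.653 0.176 0.03 ]
receiver_mouth 0.56 [137. 189.  58.  36.] [0.271 0.29  0.03 ]
bin 0.96 [178. 147.  58.  54.] [0.471 0.448 0.03 ]
c_clamp 0.71 [387. 330. 117.  80.] [ 0.507 -0.473  0.03 ]
bearing 0.8 [348. 188.  23.  19.] [ 0.771 -0.051  0.03 ]
wrist [0.117 0.618 0.375] [ 0.3  -0.1  -0.95]
receiver 0.86 [ 58. 275. 109.  99.] [0.251 0.317 0.03 ]
receiver_mouth 0.58 [ 56. 278. 112. 101.] [0.254 0.314 0.03 ]
bin 0.69 [214. 346. 120.  60.] [0.412 0.46  0.03 ]
```

View pics/scene0.png

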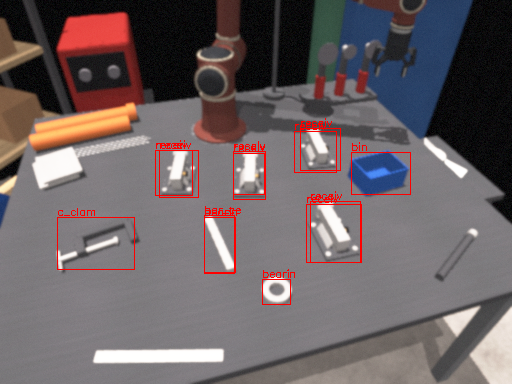

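View pics/side0.png

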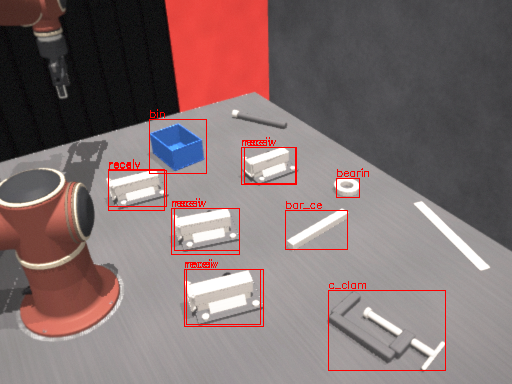

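Look-alikes: the receiver could be the fixtures at scene px (336,232), (174,173), (320,150) or (249,174). The farthest from the base is (336,232), at about (0.66, 0.19). The bar could be (220,244) or the flat strip (160,356). The bar is (220,244), because the strip is flat and too long. I'll check both in a close crop.

```bash
python3 - <<'E'
import cv2,numpy as np
a=cv2.imread("pics/scene0raw.png");b=cv2.imread("pics/side0raw.png")
def crop(i,x,y,w=80,h=60):
    return cv2.resize(i[y:y+h,x:x+w],(400,300),interpolation=cv2.INTER_CUBIC)
cv2.imwrite("pics/crop1.png",np.vstack([np.hstack([crop(a,295,195),crop(b,230,135)]),np.hstack([crop(a,180,212),crop(b,275,200)])]))
E
```

```text
(no output)
```

View pics/crop1.png

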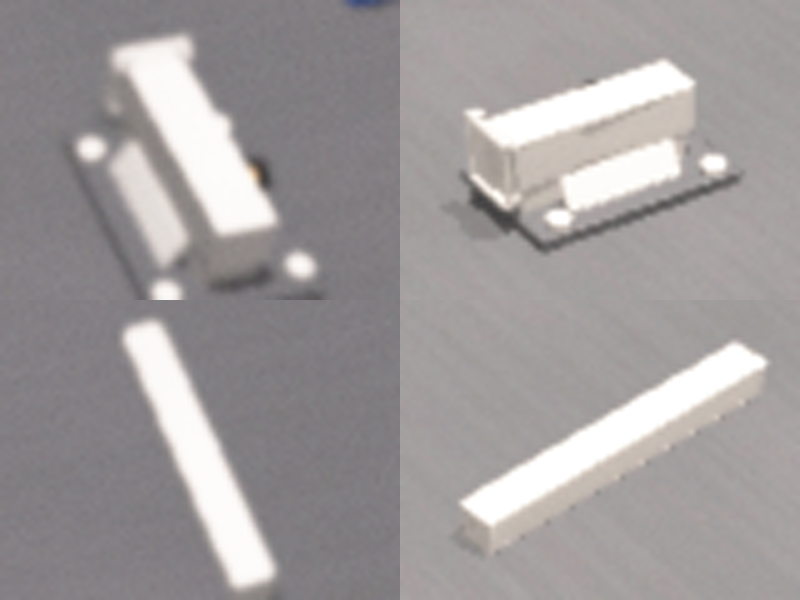

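The crop confirms the choice: the target tube has its flared mouth toward the robot (scene ~(325,205), side ~(328,165)), and the bar is plain, square and about 200 mm long.

```bash
python3 - <<'E'
from h import *
S=cam("scene");D=cam("side")
s=lambda x,y,X,Y:(X+x/5,Y+y/5)
bs=[s(122,40,180,212),s(160,20,180,212),s(235,288,180,212),s(273,273,180,212)]
bd=[s(60,207,275,200),s(95,225,275,200),s(368,62,275,200),s(335,42,275,200)]
for n,C,p in(("scene",S,bs),("side",D,bd)):
    P=ground(*C,p,.022); print(n,"bar",P.round(4)[:,:2].tolist(),P.mean(0).round(4))
rs=[s(130,65,295,195),s(188,58,295,195),s(215,232,295,195),s(275,220,295,195)]
rd=[s(90,115,230,135),s(113,146,230,135),s(295,83,230,135),s(265,60,230,135)]
for n,C,p in(("scene",S,rs),("side",D,rd)):
    P=ground(*C,p,.059); print(n,"tube",P.round(4)[:,:2].tolist(),P.mean(0).round(4))
E
```

```text
scene bar [[0.5163, -0.1507], [0.5058, -0.126], [0.7077, -0.1253], [0.7035, -0.1042]] [ 0.6083 -0.1265  0.022 ]
side bar [[0.5014, -0.1345], [0.508, -0.1552], [0.7056, -0.1304], [0.7026, -0.1068]] [ 0.6044 -0.1317  0.022 ]
scene tube [[0.5932, 0.1812], [0.5967, 0.2164], [0.7233, 0.1739], [0.7242, 0.2087]] [0.6593 0.195  0.059 ]
side tube [[0.5993, 0.2117], [0.5921, 0.1733], [0.7236, 0.1721], [0.7247, 0.2062]] [0.6599 0.1908 0.059 ]
```

```bash
cat >> h.py <<'E'
def down(yaw,flip=1):  # tool z down, tool x along world yaw (deg) (or opposite)
    a=np.radians(yaw); x=np.array([np.cos(a),np.sin(a),0])*flip; z=np.array([0,0,-1.]); return np.c_[x,np.cross(z,x),z]
def delta(pos,Rt):
    o=ctrl.get_obs(); Rc=R(o["tool_rot"])
    print("now",np.round(o["tool_pos"],4),"xaxis",Rc[:,0].round(3),"q6",round(o["q"][5],2))
    print("shift tool mm",(1e3*Rc.T@(np.array(pos)-o["tool_pos"])).round(1),"turn deg",np.degrees(cv2.Rodrigues(Rc.T@Rt)[0].ravel()).round(2))
E
python3 - <<'E'
from h import *
for f in(1,-1): delta([.577,-.131,.22],down(7,f))
E
```

```text
now [0.1941 0.5941 0.2313] xaxis [-0.951  0.311  0.   ] q6 -0.12
shift tool mm [-589.2 -570.3   11.3] turn deg [  0.   -0.  154.9]
now [0.1941 0.5941 0.2313] xaxis [-0.951  0.311  0.   ] q6 -0.12
shift tool mm [-589.2 -570.3   11.3] turn deg [  0.    0.  -25.1]
```

```bash
python3 -m jog '[1,-0.042,-0.041,0,0,0,0, 1,-0.042,-0.041,0,0,0,0, 1,-0.042,-0.041,0,0,0,0, 1,-0.042,-0.041,0,0,0,0, 1,-0.042,-0.041,0,0,0,0, 1,-0.042,-0.041,0,0,0,0, 1,-0.042,-0.041,0,0,0,0, 1,-0.042,-0.041,0,0,0,0, 1,-0.042,-0.041,0,0,0,0, 1,-0.042,-0.041,0,0,0,0]' 60
python3 -m jog '[1,-0.042,-0.041,0,0,0,0, 1,-0.042,-0.041,0,0,0,0, 1,-0.042,-0.040,0,0,0,0, 1,-0.042,-0.038,0,0,0,0, 1,0,0,0,0,0,-8.4, 1,0,0,0,0,0,-8.4, 1,0,0,0,0,0,-8.4, 1,0,0,0,0,0,0]'
cat > look.py <<'E'
import sys
from h import *
n,out=sys.argv[1:3]
d,Rw,c=cam(n); cv2.imwrite("pics/"+out+".png",d["image"])
np.savez("pics/"+out,Rw=Rw,c=c,K=d["camera_matrix"],D=d["dist_coeffs"])
for t in sys.argv[3:]:
    for b in ctrl.boxes_of(t,d)[:3]: print(t,round(b["p"],2),np.round(b["box"]))
E
python3 look.py wrist w1 bar_center; python3 -c "
from h import *
delta([.577,-.131,.22],down(7,-1))"
```

```text
t: 2.4
tool_pos: [0.4667, 0.0721, 0.2317]
tool_rot: [0.494, 3.101, 0.001]
contact_force: [1.5, 0.1, -0.0]
opening: 0.0854
t: 3.4
tool_pos: [0.576, -0.1304, 0.2313]
tool_rot: [0.192, -3.136, 0.0]
contact_force: [-0.6, 0.1, 0.1]
opening: 0.0856
bar_center 0.92 [258. 178.  22. 169.]
now [ 0.576  -0.1303  0.2313] xaxis [-0.993 -0.122 -0.   ] q6 -2.04
shift tool mm [-0.9 -0.8 11.3] turn deg [-0.    0.   -0.02]
```

View pics/w1.png

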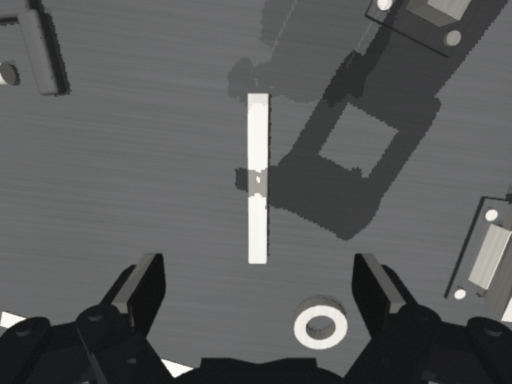

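The bar is vertical in the image, top face from (258,94) to (258,264), aligned with the jaws' plane; the bearing at (320,320) is clear of it.

```bash
python3 - <<'E'
from h import *
z=np.load("pics/w1.npz"); d=dict(camera_matrix=z["K"],dist_coeffs=z["D"])
P=ground(d,z["Rw"],z["c"],[(248,94),(269,94),(268,262),(248,262)],.022)
a,b=(P[0]+P[1])/2,(P[2]+P[3])/2; m=(a+b)/2; v=b-a; L=np.hypot(*v[:2]);yaw=np.degrees(np.arctan2(v[1],v[0]))
print(P.round(4),m,L,yaw)
g=m-.03*v/L; print(g)
delta([g[0],g[1],.003],down(yaw,-1))
E
```

```text
[[ 0.5071 -0.1504  0.022 ]
 [ 0.5045 -0.1288  0.022 ]
 [ 0.7005 -0.1041  0.022 ]
 [ 0.7035 -0.1284  0.022 ]] [ 0.60392364 -0.12791719  0.022     ] 0.19756342150878795 6.782015856528558
[ 0.57413356 -0.13145996  0.022     ]
now [ 0.576  -0.1303  0.2313] xaxis [-0.993 -0.122 -0.   ] q6 -2.04
shift tool mm [  2.   -0.9 228.3] turn deg [-0.   0.   0.2]
```

```bash
python3 -m jog '[1,0.002,-0.001,0.045,0,0,0, 1,0,0,0.045,0,0,0, 1,0,0,0.045,0,0,0, 1,0,0,0.04,0,0,0, 1,0,0,0.03,0,0,0, 1,0,0,0.015,0,0,0, 1,0,0,0.007,0,0,0, 1,0,0,0,0,0,0]' 60
python3 -m jog '[0,0,0,0,0,0,0, 0,0,0,0,0,0,0, 0,0,0,0,0,0,0, 0,0,0,0,0,0,0, 0,0,0,0,0,0,0, 0,0,0,0,0,0,0, 0,0,0,0,0,0,0, 0,0,0,0,0,0,0]' 70
python3 -m jog '[0,0,0,-0.02,0,0,0, 0,0,0,-0.03,0,0,0, 0,0,0,-0.03,0,0,0, 0,0,0,-0.03,0,0,0, 0,0,0,-0.02,0,0,0,0,0,0,0,0,0,0]'
```

```text
t: 4.5
tool_pos: [0.5747, -0.1318, 0.005]
tool_rot: [-0.194, 3.135, -0.001]
contact_force: [0.3, 0.2, 0.1]
opening: 0.0854
t: 5.5
tool_pos: [0.5746, -0.1318, 0.005]
tool_rot: [-0.195, 3.135, -0.001]
contact_force: [-0.4, 0.8, 4.8]
opening: 0.0204
t: 6.25
tool_pos: [0.575, -0.132, 0.1362]
tool_rot: [-0.195, 3.133, -0.002]
contact_force: [0.3, -0.2, -3.5]
opening: 0.0204
```

```bash
python3 - <<'E'
from h import *
delta([.425,.205,.15],down(-3,-1))
E
```

```text
now [ 0.575  -0.132   0.1362] xaxis [-0.992 -0.124 -0.003] q6 -2.05
shift tool mm [107.1 352.9 -14.7] turn deg [-0.08  0.17 10.11]
```

```bash
python3 -m jog '[0,0.013,0.044,-0.002,0,0,0, 0,0.013,0.044,-0.002,0,0,0, 0,0.013,0.044,-0.002,0,0,0, 0,0.013,0.044,-0.002,0,0,0, 0,0.014,0.044,-0.002,0,0,0, 0,0.014,0.044,-0.002,0,0,0, 0,0.014,0.044,-0.002,0,0,0, 0,0.013,0.045,-0.001,0,0,0, 0,0,0,0,0,0,5, 0,0,0,0,0,0,5.1]'
python3 -m jog '[0,0,0,0,0,0,0]'
python3 look.py wrist w2 receiver_mouth; python3 look.py scene s2 receiver_mouth; python3 -c "
import cv2,numpy as np
a=cv2.imread('pics/w2.png');b=cv2.imread('pics/s2.png')
b=cv2.resize(b[140:280,270:400],None,fx=384/140,fy=384/140,interpolation=cv2.INTER_CUBIC)[:, :288]
cv2.imwrite('pics/c2.png',np.hstack([a,b]))"
```

```text
t: 7.5
tool_pos: [0.4226, 0.2058, 0.1472]
tool_rot: [-0.084, -3.137, 0.002]
contact_force: [0.0, -0.2, -3.0]
opening: 0.0198
t: 7.62
tool_pos: [0.4231, 0.2053, 0.1475]
tool_rot: [-0.08, -3.137, 0.001]
contact_force: [-0.4, 0.3, -4.3]
opening: 0.0202
receiver_mouth 0.7 [ 60. 104. 118. 203.]
receiver_mouth 0.68 [260. 344.  66.  32.]
receiver_mouth 0.64 [379.  47. 148.  95.]
receiver_mouth 0.96 [316. 152.  40.  40.]
receiver_mouth 0.7 [334. 232.  54.  60.]
receiver_mouth 0.57 [249. 177.  30.  49.]
```

View pics/c2.png

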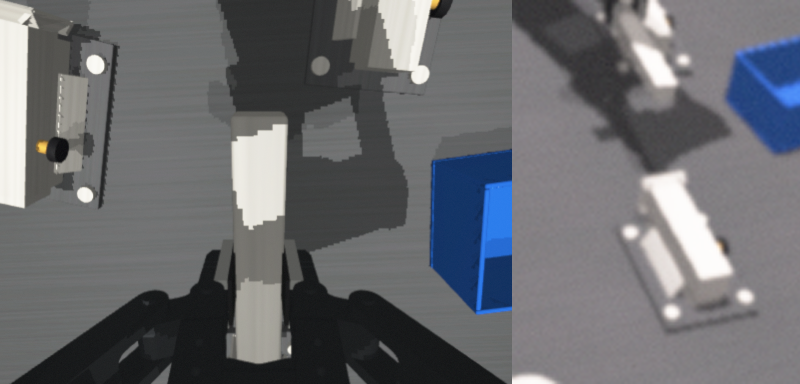

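```bash
python3 -m jog '[0,-0.05,-0.025,-0.01,0,0,0, 0,-0.05,-0.025,-0.01,0,0,0, 0,-0.05,-0.025,-0.01,0,0,0, 0,-0.05,-0.025,-0.01,0,0,0, 0,-0.05,-0.025,-0.01,0,0,0, 0,0,0,0,0,0,0, 0,0,0,0,0,0,0]'
python3 look.py wrist w3 receiver_mouth
```

```text
t: 8.7
tool_pos: [0.6669, 0.0674, 0.1983]
tool_rot: [-0.082, -3.138, -0.001]
contact_force: [0.4, 0.5, -4.2]
opening: 0.0206
receiver_mouth 0.91 [385. 149. 114. 159.]
```

View pics/w3.png

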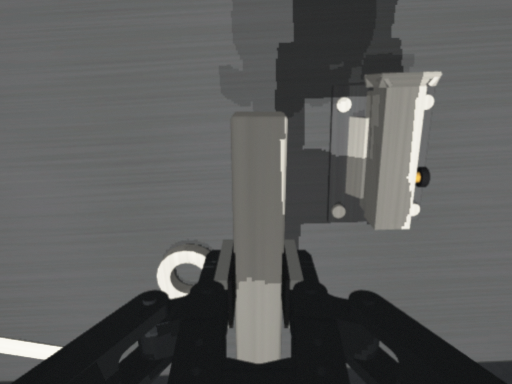

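The receiver shows at (390,150), mouth up at row ~80, with lips at (365–440,75). I'll zoom in.

```bash
python3 -c "
import cv2,numpy as np
a=cv2.imread('pics/w3.png')[60:240,320:450]
a=cv2.resize(a,None,fx=4,fy=3.3,interpolation=cv2.INTER_CUBIC)
a=np.clip(a.astype(float)*1.3,0,255).astype(np.uint8)
cv2.imwrite('pics/c3.png',a)"
```

```text
(no output)
```

View pics/c3.png

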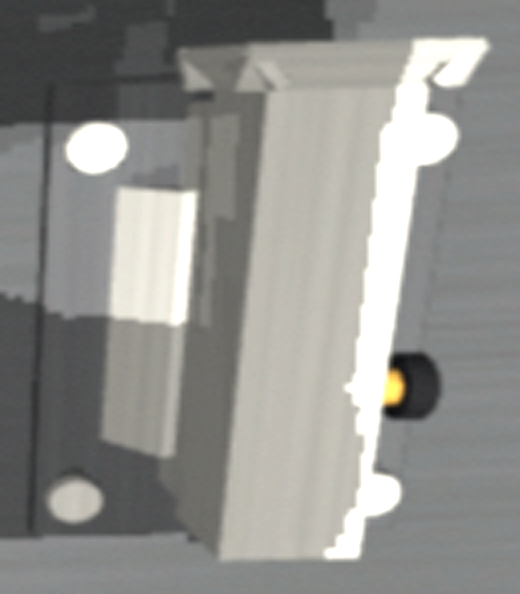

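```bash
python3 - <<'E'
from h import *
z=np.load("pics/w3.npz"); d=dict(camera_matrix=z["K"],dist_coeffs=z["D"])
f=lambda L:[(320+x/4-.4,60+y/3.3-.35) for x,y in L]
P=ground(d,z["Rw"],z["c"],f([(265,92),(425,90),(217,558),(358,558)]),.059)
L=ground(d,z["Rw"],z["c"],f([(250,45),(490,40)]),.067)
B=ground(d,z["Rw"],z["c"],f([(48,85),(32,535)]),.008)
print(P.round(4),L.round(4),B.round(4),sep="\n")
a,b=(P[0]+P[1])/2,(P[2]+P[3])/2
for p,q in((P[0],P[2]),(P[1],P[3]),(a,b),B): v=q-p;print("yaw",np.degrees(np.arctan2(v[1],v[0])),np.hypot(*v[:2]))
print("mid",a,b,"lipmid",L.mean(0))
bt=ground(d,z["Rw"],z["c"],[(232,116),(287,116),(238,358),(281,358)],.1983+.006+.011); print("bar",bt.round(4)); 
m1=(bt[0]+bt[1])/2;m2=(bt[2]+bt[3])/2;v=m2-m1;print(m1,m2,np.degrees(np.arctan2(v[1],v[0])))
o=ctrl.get_obs();print(o["tool_pos"],R(o["tool_rot"])[:,0].round(4))
E
```

```text
[[0.5944 0.176  0.059 ]
 [0.5957 0.2091 0.059 ]
 [0.7222 0.1733 0.059 ]
 [0.724  0.2068 0.059 ]]
[[0.5832 0.1694 0.067 ]
 [0.5845 0.2169 0.067 ]]
[[0.5912 0.142  0.008 ]
 [0.7355 0.14   0.008 ]]
yaw -1.211661756035953 0.1278062584969613
yaw -1.028082644664793 0.12835241331967567
yaw -1.119676496058788 0.12807917155129228
yaw -0.8307600542230987 0.14430304027229857
mid [0.59504866 0.19255649 0.059     ] [0.72310338 0.19005372 0.059     ] lipmid [0.58386178 0.19311605 0.067     ]
bar [[0.597  0.0603 0.2153]
 [0.5981 0.0811 0.2153]
 [0.7133 0.0541 0.2153]
 [0.7144 0.0752 0.2153]]
[0.59757753 0.07069502 0.2153    ] [0.71382743 0.0646143  0.2153    ] -2.9942607571423956
[0.66628806 0.06817881 0.19857361] [-0.9987  0.0514  0.0015]
```

```bash
python3 - <<'E'
from h import *
delta([.430,.1967,.10],down(-1,-1))
E
```

```text
now [0.6663 0.0682 0.1986] xaxis [-0.999  0.051  0.002] q6 -1.53
shift tool mm [242.4 116.2  99. ] turn deg [ 0.01 -0.09 -1.94]
```

```bash
python3 -m jog '[0,0.0485,0.0232,0,0,0,0, 0,0.0485,0.0232,0,0,0,0, 0,0.0485,0.0232,0,0,0,0, 0,0.0485,0.0232,0,0,0,0, 0,0.0485,0.0234,0,0,0,-1.9, 0,0,0,0.05,0,0,0, 0,0,0,0.05,0,0,0, 0,0,0,0.04,0,0,0, 0,0,0,0.02,0,0,0, 0,0,0,0,0,0,0]'
python3 - <<'E'
from h import *
delta([.430,.1967,.036],down(-1,-1))
E
python3 look.py scene s4; python3 look.py side d4; python3 -c "
import cv2,numpy as np
a=cv2.imread('pics/s4.png')[165:265,290:390];b=cv2.imread('pics/d4.png')[115:215,200:300]
r=lambda i:cv2.resize(i,(400,400),interpolation=cv2.INTER_CUBIC)
cv2.imwrite('pics/c4.png',np.hstack([r(a),r(b)]))"
```

```text
t: 10.05
tool_pos: [0.4286, 0.1961, 0.0374]
tool_rot: [-0.028, -3.137, 0.002]
contact_force: [-0.4, 0.6, -3.2]
opening: 0.0203
now [0.4286 0.1961 0.0374] xaxis [-1.     0.018  0.004] q6 -1.28
shift tool mm [-1.4  0.6  1.4] turn deg [-0.07 -0.24 -0.02]
```

View pics/c4.png

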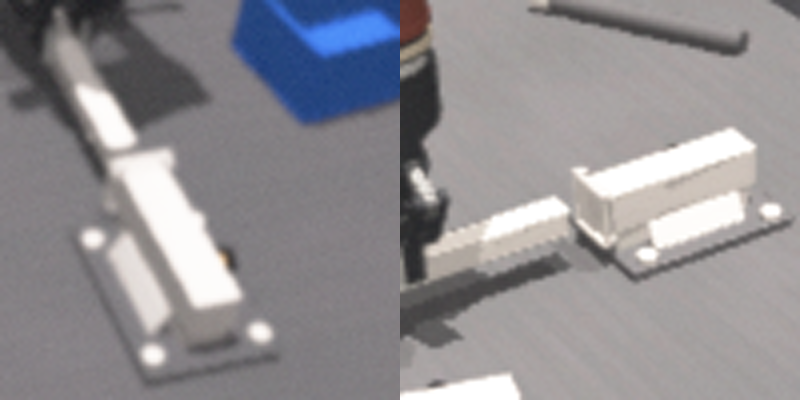

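```bash
python3 - <<'E'
from h import *
o=ctrl.get_obs();Rt=R(o["tool_rot"]);p=np.array(o["tool_pos"])
ex=np.array([np.cos(np.radians(-1)),np.sin(np.radians(-1)),0]);ey=np.array([-ex[1],ex[0],0])
for n,x0,y0 in(("s4",290,165),("d4",200,115)):
    z=np.load(f"pics/{n}.npz"); d=dict(camera_matrix=z["K"],dist_coeffs=z["D"])
    im=cv2.imread(f"pics/{n}.png")[y0:y0+100,x0:x0+100]; im=cv2.resize(im,(400,400),interpolation=cv2.INTER_CUBIC)
    def poly(P,c):
        q=(proj(d,z["Rw"],z["c"],P)-[x0,y0]+.5)*4; print(n,q.round(0).tolist()); cv2.polylines(im,[np.int32(q)],False,c,1)
    bc=p+30e-3*ex+[0,0,.006]
    k=lambda c,x,y,zz:c+x*ex+y*ey+np.array([0,0,zz])
    poly([k(bc,-.02,.011,.011),k(bc,.1,.011,.011),k(bc,.1,-.011,.011),k(bc,-.02,-.011,.011)],(0,0,255))
    poly([k(bc,.1,-.011,.011),k(bc,.1,-.011,-.011),k(bc,-.02,-.011,-.011)],(0,0,255))
    m=np.array([.5945,.1927,.042])
    poly([k(m,0,.017,.017),k(m,.128,.017,.017),k(m,.128,-.017,.017),k(m,0,-.017,.017),k(m,0,.017,.017)],(255,0,0))
    poly([k(m,-.009,.022,.025),k(m,-.009,-.022,.025),k(m,-.009,-.022,-.025)],(0,160,0))
    cv2.imwrite(f"pics/{n}o.png",im)
cv2.imwrite("pics/c5.png",np.hstack([cv2.imread("pics/s4o.png"),cv2.imread("pics/d4o.png")]))
E
```

```text
s4 [[81.0, 43.0], [139.0, 141.0], [111.0, 146.0], [55.0, 47.0]]
s4 [[111.0, 146.0], [108.0, 168.0], [52.0, 68.0]]
s4 [[163.0, 168.0], [239.0, 297.0], [193.0, 306.0], [120.0, 176.0], [163.0, 168.0]]
s4 [[166.0, 151.0], [110.0, 161.0], [102.0, 210.0]]
d4 [[11.0, 243.0], [155.0, 194.0], [170.0, 207.0], [24.0, 257.0]]
d4 [[170.0, 207.0], [171.0, 232.0], [27.0, 282.0]]
d4 [[190.0, 177.0], [331.0, 130.0], [355.0, 148.0], [213.0, 197.0], [190.0, 177.0]]
d4 [[176.0, 168.0], [206.0, 194.0], [208.0, 250.0]]
```

View pics/c5.png

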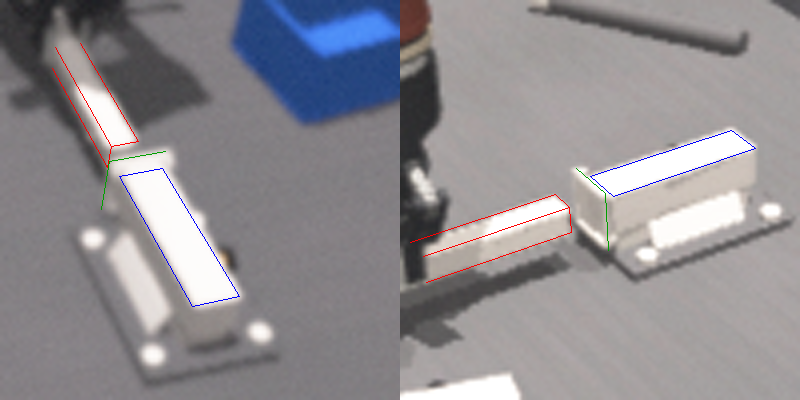

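```bash
python3 - <<'E'
from h import *
from scipy.ndimage import map_coordinates
o=ctrl.get_obs();p=np.array(o["tool_pos"])
ex=np.array([np.cos(np.radians(-1)),np.sin(np.radians(-1)),0]);ey=np.array([-ex[1],ex[0],0])
k=lambda c,x,y,zz:c+x*ex+y*ey+np.array([0,0,zz])
bc=p+.03*ex+[0,0,.006]; m=np.array([.5945,.1927,.042])
E={"bar top +y":[(bc,x,.011,.011) for x in(.04,.095)],"bar top -y":[(bc,x,-.011,.011) for x in(.04,.095)],"bar bot -y":[(bc,x,-.011,-.011) for x in(.04,.095)],
"tube top +y":[(m,x,.017,.017) for x in(.015,.12)],"tube top -y":[(m,x,-.017,.017) for x in(.015,.12)]}
for n in("s4","d4"):
    z=np.load(f"pics/{n}.npz"); d=dict(camera_matrix=z["K"],dist_coeffs=z["D"])
    g=cv2.cvtColor(cv2.imread(f"pics/{n}.png"),cv2.COLOR_BGR2GRAY).astype(float)
    for e,(A,B) in E.items():
        a,b=proj(d,z["Rw"],z["c"],[k(*A),k(*B)]); t=(b-a)/np.linalg.norm(b-a); nn=np.array([-t[1],t[0]])
        q=proj(d,z["Rw"],z["c"],[k(A[0],A[1],A[2]+.001,A[3]),k(A[0],A[1],A[2],A[3]+.001)])-a
        s=np.arange(-4,4.01,.25); r=[]
        for w in((0,.5),(.5,1)):
            pr=np.mean([map_coordinates(g,[(a+(b-a)*u)[1]+s*nn[1],(a+(b-a)*u)[0]+s*nn[0]],order=1) for u in np.linspace(*w,15)],0)
            gr=np.abs(np.gradient(pr)); i=[j for j in range(1,len(s)-1) if gr[j]>=gr[j-1] and gr[j]>gr[j+1] and gr[j]>3]
            r.append([(round(float(s[j]),2),int(4*np.gradient(pr)[j])) for j in i])
        print(n,e,"px/mm y,z",(q@nn).round(3),r)
E
```

```text
s4 bar top +y px/mm y,z [-0.285 -0.158] [[(0.0, 71)], [(0.0, 70)]]
s4 bar top -y px/mm y,z [-0.289 -0.152] [[(1.25, -56), (3.5, -30)], [(1.25, -53)]]
s4 bar bot -y px/mm y,z [-0.287 -0.146] [[(-2.25, -53), (0.5, -30), (3.25, 22)], [(-2.0, -37), (0.5, -31), (3.75, 23)]]
s4 tube top +y px/mm y,z [-0.305 -0.171] [[(-1.25, 46)], [(-1.25, 64)]]
s4 tube top -y px/mm y,z [-0.312 -0.161] [[(-0.25, -51)], [(-0.25, -52)]]
d4 bar top +y px/mm y,z [-0.193 -0.281] [[(0.5, 56)], [(0.25, 59)]]
d4 bar top -y px/mm y,z [-0.198 -0.282] [[(1.25, -37)], [(1.0, -37)]]
d4 bar bot -y px/mm y,z [-0.2   -0.276] [[(0.0, -25), (3.75, -48)], [(0.25, -28), (3.5, -27)]]
d4 tube top +y px/mm y,z [-0.186 -0.272] [[(-0.5, 60)], [(-0.5, 65)]]
d4 tube top -y px/mm y,z [-0.193 -0.274] [[(0.25, -40)], [(0.25, -47)]]
```

```bash
cat > g.py <<'E'
# guard: exit 1 if axial push (world -x) or side force exceeds limits
import sys,numpy as np
from station import ctrl
o=ctrl.get_obs(); f=np.array(o["contact_force"]); print(np.round(o["tool_pos"],4),f.round(1),np.round(o["wrist_torque"],2))
sys.exit(int(abs(f[0])>float(sys.argv[1]) or abs(f[1])>float(sys.argv[2]) or abs(f[2]+3.6)>float(sys.argv[2])))
E
python3 -m jog '[0,0,0.0025,0.0015,0,0,0, 0,-0.01,0,0,0,0,0, 0,-0.01,0,0,0,0,0, 0,-0.006,0,0,0,0,0, 0,0,0,0,0,0,0]' >/dev/null; python3 g.py 3 4 &&
python3 -m jog '[0,-0.003,0,0,0,0,0, 0,-0.003,0,0,0,0,0, 0,0,0,0,0,0,0]' >/dev/null; python3 g.py 3 4 &&
python3 -m jog '[0,-0.003,0,0,0,0,0, 0,-0.003,0,0,0,0,0, 0,0,0,0,0,0,0]' >/dev/null; python3 g.py 3 4
```

```text
[0.4581 0.1982 0.0379] [-0.5 -0.2 -3.8] [ 0.02  0.14 -0.02]
[0.4635 0.1981 0.0378] [-0.2 -0.5 -3.3] [-0.07  0.09 -0.07]
[0.4697 0.198  0.0379] [-0.4 -0.1 -3.5] [-0.08  0.1  -0.08]
```

```bash

python3 -m jog '[0,0,0,0.0015,0,0,0, 0,-0.003,0,0,0,0,0, 0,0,0,0,0,0,0]' >/dev/null; python3 g.py 3 4 &&
python3 -m jog '[0,-0.003,0,0,0,0,0, 0,-0.002,0,0,0,0,0, 0,0,0,0,0,0,0]' >/dev/null && python3 g.py 3 4 &&
python3 -m jog '[0,-0.003,0,0,0,0,0, 0,-0.002,0,0,0,0,0, 0,0,0,0,0,0,0]' >/dev/null && python3 g.py 3 4 &&
python3 -m jog '[0,-0.003,0,0,0,0,0, 0,-0.002,0,0,0,0,0, 0,0,0,0,0,0,0]' >/dev/null && python3 g.py 3 4
```

```text
[0.4725 0.198  0.0363] [ 0.8 -0.8 -4.3] [-0.14  0.06 -0.02]
[0.4777 0.1979 0.0364] [-0.2 -0.4 -3.6] [-0.11  0.08 -0.05]
[0.4827 0.1978 0.0364] [ 0.9 -1.1 -5.1] [-0.11  0.08 -0.05]
[0.4877 0.1977 0.0364] [-0.2 -0.6 -3.9] [-0.15  0.09 -0.06]
```

```bash

python3 -m jog '[0,-0.002,-0.0005,0,0,0,0, 0,-0.002,0,0,0,0,0, 0,0,0,0,0,0,0]' >/dev/null; python3 g.py 2.5 4 &&
python3 -m jog '[0,-0.002,0,0,0,0,0, 0,-0.002,0,0,0,0,0, 0,0,0,0,0,0,0]' >/dev/null && python3 g.py 2.5 4 &&
python3 -m jog '[0,-0.002,0,0,0,0,0, 0,-0.001,0,0,0,0,0, 0,0,0,0,0,0,0]' >/dev/null && python3 g.py 2.5 4 &&
python3 -m jog '[0,-0.002,0,0,0,0,0, 0,-0.001,0,0,0,0,0, 0,0,0,0,0,0,0]' >/dev/null && python3 g.py 2.5 4 && 
python3 -m jog '[0,-0.001,0,0,0,0,0, 0,0,0,0,0,0,0]' >/dev/null && python3 g.py 2.5 4 &&
python3 -m jog '[0,-0.001,0,0,0,0,0, 0,0,0,0,0,0,0]' >/dev/null && python3 g.py 2.5 4 &&
python3 -m jog '[0,-0.001,0,0,0,0,0, 0,0,0,0,0,0,0]' >/dev/null && python3 g.py 2.5 4 &&
python3 -m jog '[0,-0.001,0,0,0,0,0, 0,0,0,0,0,0,0]' >/dev/null && python3 g.py 2.5 4 &&
python3 -m jog '[0,-0.001,0,0,0,0,0, 0,0,0,0,0,0,0]' >/dev/null && python3 g.py 2.5 4 &&
python3 -m jog '[0,-0.001,0,0,0,0,0, 0,0,0,0,0,0,0]' >/dev/null && python3 g.py 2.5 4 &&
python3 -m jog '[0,-0.001,0,0,0,0,0, 0,0,0,0,0,0,0]' >/dev/null && python3 g.py 2.5 4 &&
python3 -m jog '[0,-0.001,0,0,0,0,0, 0,0,0,0,0,0,0]' >/dev/null && python3 g.py 2.5 4
```

```text
[0.4916 0.1972 0.0364] [ 0.1 -0.5 -3.4] [-0.    0.12  0.01]
[0.4956 0.197  0.0364] [ 0.3  1.  -3.2] [ 0.    0.12 -0.  ]
[0.4985 0.197  0.0363] [ 0.3  1.  -3.2] [-0.01  0.12 -0.01]
[0.5014 0.1969 0.0363] [-0.6  0.9 -3.2] [ 0.    0.15 -0.01]
[0.5024 0.1969 0.0363] [ 0.4 -0.5 -3.5] [-0.02  0.15  0.04]
[0.5035 0.1969 0.0364] [-0.6 -0.5 -4. ] [-0.05  0.11  0.05]
[0.5044 0.1969 0.0363] [ 0.7  0.3 -4. ] [-0.03  0.1  -0.03]
[0.5054 0.1969 0.0364] [ 0.3  0.2 -3.6] [ 0.03  0.17 -0.05]
[0.5064 0.1969 0.0363] [ 0.2  0.3 -3.4] [0.03 0.14 0.03]
[0.5074 0.1968 0.0363] [ 0.   0.4 -4.3] [0.03 0.11 0.02]
[0.5085 0.1968 0.0364] [-0.3 -1.1 -3.5] [ 0.02  0.13 -0.07]
[0.5094 0.1968 0.0363] [-0.7 -0.4 -3.4] [-0.02  0.08 -0.  ]
```

```bash

python3 -m jog '[0,-0.001,0,0,0,0,0, 0,0,0,0,0,0,0]' >/dev/null && python3 g.py 2.5 4 &&
python3 -m jog '[0,-0.001,0,0,0,0,0, 0,0,0,0,0,0,0]' >/dev/null && python3 g.py 2.5 4 &&
python3 -m jog '[0,-0.001,0,0,0,0,0, 0,0,0,0,0,0,0]' >/dev/null && python3 g.py 2.5 4 &&
python3 -m jog '[0,-0.001,0,0,0,0,0, 0,0,0,0,0,0,0]' >/dev/null && python3 g.py 2.5 4 &&
python3 -m jog '[0,-0.001,0,0,0,0,0, 0,0,0,0,0,0,0]' >/dev/null && python3 g.py 2.5 4 &&
python3 -m jog '[0,-0.001,0,0,0,0,0, 0,0,0,0,0,0,0]' >/dev/null && python3 g.py 2.5 4 &&
python3 -m jog '[0,-0.001,0,0,0,0,0, 0,0,0,0,0,0,0]' >/dev/null && python3 g.py 2.5 4 &&
python3 -m jog '[0,-0.001,0,0,0,0,0, 0,0,0,0,0,0,0]' >/dev/null && python3 g.py 2.5 4 &&
python3 -m jog '[0,-0.001,0,0,0,0,0, 0,0,0,0,0,0,0]' >/dev/null && python3 g.py 2.5 4 &&
python3 -m jog '[0,-0.001,0,0,0,0,0, 0,0,0,0,0,0,0]' >/dev/null && python3 g.py 2.5 4 &&
python3 -m jog '[0,-0.001,0,0,0,0,0, 0,0,0,0,0,0,0]' >/dev/null && python3 g.py 2.5 4 &&
python3 -m jog '[0,-0.001,0,0,0,0,0, 0,0,0,0,0,0,0]' >/dev/null && python3 g.py 2.5 4 &&
python3 -m jog '[0,-0.001,0,0,0,0,0, 0,0,0,0,0,0,0]' >/dev/null && python3 g.py 2.5 4 &&
python3 -m jog '[0,-0.001,0,0,0,0,0, 0,0,0,0,0,0,0]' >/dev/null && python3 g.py 2.5 4 &&
python3 -m jog '[0,-0.001,0,0,0,0,0, 0,0,0,0,0,0,0]' >/dev/null && python3 g.py 2.5 4
```

```text
[0.5104 0.1968 0.0363] [-0.   0.2 -3.3] [ 0.    0.11 -0.04]
[0.5114 0.1968 0.0363] [-0.2 -0.3 -5.1] [-0.02  0.1   0.01]
[0.5124 0.1967 0.0363] [-0.   0.3 -3.7] [-0.05  0.1   0.06]
[0.5134 0.1967 0.0363] [-0.1  0.5 -3.7] [-0.04  0.14  0.02]
[0.5144 0.1967 0.0363] [-0.5 -0.1 -3.5] [0.02 0.11 0.02]
[0.5154 0.1967 0.0363] [-0.5  1.1 -3.7] [0.01 0.14 0.  ]
[0.5164 0.1966 0.0363] [-1.  -0.5 -3.2] [ 0.05  0.15 -0.01]
[0.5174 0.1966 0.0363] [ 0.2  0.6 -3.6] [ 0.06  0.09 -0.05]
[0.5184 0.1966 0.0363] [-0.  -0.3 -2.7] [-0.04  0.14 -0.03]
[0.5194 0.1966 0.0363] [-0.2  0.1 -4.7] [-0.02  0.19  0.01]
[0.5204 0.1966 0.0363] [ 0.8  0.4 -3.1] [ 0.05  0.14 -0.01]
[0.5215 0.1966 0.0364] [-0.   0.8 -3.2] [-0.02  0.15 -0.02]
[0.5224 0.1965 0.0363] [-0.5  0.5 -3.4] [0.01 0.09 0.03]
[0.5234 0.1965 0.0363] [-0.1 -1.2 -2.6] [-0.01  0.13  0.01]
[0.5242 0.1965 0.0362] [-0.4 -0.5 -4.2] [ 0.01  0.18 -0.04]
```

```bash

python3 -m jog '[0,-0.001,0,0,0,0,0, 0,0,0,0,0,0,0]' >/dev/null && python3 g.py 2.5 4 &&
python3 -m jog '[0,-0.001,0,0,0,0,0, 0,0,0,0,0,0,0]' >/dev/null && python3 g.py 2.5 4 &&
python3 -m jog '[0,-0.001,0,0,0,0,0, 0,0,0,0,0,0,0]' >/dev/null && python3 g.py 2.5 4 &&
python3 -m jog '[0,-0.001,0,0,0,0,0, 0,0,0,0,0,0,0]' >/dev/null && python3 g.py 2.5 4 &&
python3 -m jog '[0,-0.001,0,0,0,0,0, 0,0,0,0,0,0,0]' >/dev/null && python3 g.py 2.5 4 &&
python3 -m jog '[0,-0.001,0,0,0,0,0, 0,0,0,0,0,0,0]' >/dev/null && python3 g.py 2.5 4 &&
python3 -m jog '[0,-0.001,0,0,0,0,0, 0,0,0,0,0,0,0]' >/dev/null && python3 g.py 2.5 4 &&
python3 -m jog '[0,-0.001,0,0,0,0,0, 0,0,0,0,0,0,0]' >/dev/null && python3 g.py 2.5 4 &&
python3 -m jog '[0,-0.001,0,0,0,0,0, 0,0,0,0,0,0,0]' >/dev/null && python3 g.py 2.5 4 &&
python3 -m jog '[0,-0.001,0,0,0,0,0, 0,0,0,0,0,0,0]' >/dev/null && python3 g.py 2.5 4 &&
python3 -m jog '[0,-0.001,0,0,0,0,0, 0,0,0,0,0,0,0]' >/dev/null && python3 g.py 2.5 4 &&
python3 -m jog '[0,-0.001,0,0,0,0,0, 0,0,0,0,0,0,0]' >/dev/null && python3 g.py 2.5 4
```

```text
[0.5243 0.1964 0.0358] [-4.5 -0.6 -2.3] [ 0.02  0.65 -0.03]
```

```bash
python3 -m jog '[0,0,0,0,0,0,0, 0,0,0,0,0,0,0]' >/dev/null; python3 g.py 9 9; python3 -m jog '[0,0,0,0,0,0,0]' >/dev/null; python3 g.py 9 9
```

```text
[0.5243 0.1964 0.0358] [-5.3  0.4 -3.3] [-0.01  0.87 -0.03]
[0.5243 0.1964 0.0358] [-5. -1. -2.] [0.01 0.81 0.01]
```

```bash
python3 -m jog '[0.3,0,0,0,0,0,0, 0.4,0,0,0,0,0,0, 0.6,0,0,0,0,0,0, 0.7,0,0,0,0,0,0, 0.7,0,0,0,0,0,0, 0.7,0,0,0,0,0,0]' 
python3 -m jog '[0.7,0,0,-0.01,0,0,0, 0.7,0,0,-0.02,0,0,0, 0.7,0,0,-0.03,0,0,0, 0.7,0,0,-0.04,0,0,0, 0.7,0,0,-0.04,0,0,0, 0.7,0,0,-0.04,0,0,0, 0.7,0,0,0,0,0,0]'
python3 look.py wrist w6; python3 look.py side d6; python3 -c "
import cv2,numpy as np
a=cv2.imread('pics/w6.png');b=cv2.imread('pics/d6.png')[115:215,200:275]
cv2.imwrite('pics/c6.png',np.hstack([a,cv2.resize(b,(288,384),interpolation=cv2.INTER_CUBIC)]))"
```

```text
t: 21.65
tool_pos: [0.5254, 0.1965, 0.0363]
tool_rot: [0.03, 3.141, -0.0]
contact_force: [-0.4, 0.3, 0.3]
opening: 0.0597
t: 22.52
tool_pos: [0.528, 0.1971, 0.2233]
tool_rot: [0.03, 3.131, 0.004]
contact_force: [0.5, -0.5, 0.5]
opening: 0.0597
```

View pics/c6.png

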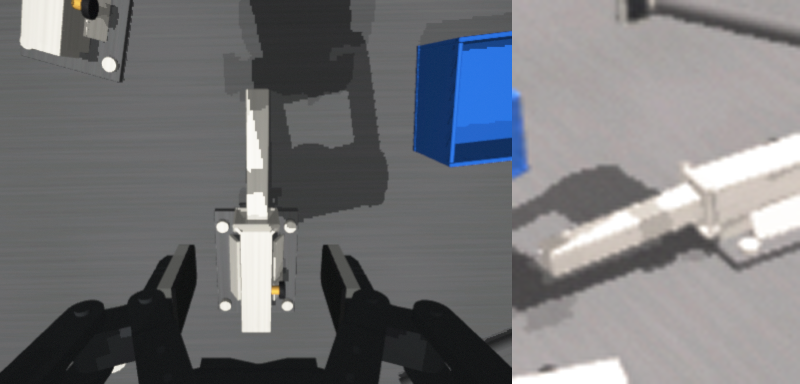

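The bar sits in the socket at (257,90–215) and the gripper is clear of it. I'll check the rear end against where it was at contact.

```bash
python3 - <<'E'
from h import *
z=np.load("pics/w6.npz"); d=dict(camera_matrix=z["K"],dist_coeffs=z["D"])
print(ground(d,z["Rw"],z["c"],[(246,90),(269,90)],.052).round(4), ground(d,z["Rw"],z["c"],[(240,332),(272,332)],.059).round(4))
E
```

```text
[[0.4543 0.1868 0.052 ]
 [0.4547 0.208  0.052 ]] [[0.7236 0.1714 0.059 ]
 [0.7244 0.2087 0.059 ]]
```

```bash
python3 -c "
from station import ctrl
print(ctrl.finish_job())"
```

```text
the job is handed in; nothing more can be done
None
```

The bar is in the socket of the farthest fixture, about 60 mm in from the mouth, and I let go of it there. I handed the job in at about 23 s of the 64 s allowed.

- **Feeling the stop:** I gripped the bar 30 mm behind its centre and slid it in, in 1 mm steps over the stretch where the stop could be. The bar met the stop at a steady push of about 5 N, below the roughly 14 N at which the stop slides. The position did not change while I held it there.
- **Final check:** After release, the wrist picture put the bar's rear end at x = 0.4545, against about 0.454–0.456 expected from the contact position. That agrees to about 1 mm. The force on the gripper was back to zero, it had risen clear of the bar, and I touched nothing else on the bench.
- **Disagreement before insertion:** The wrist and scene cameras differed by about 3–4 mm on the bar's sideways offset from the mouth. I steered between the two, and the bar went in with side forces of about 1 N.
- **Not checked:** I did not push on the bar again after release, so "still against the stop" rests on that picture measurement.

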